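# Set the levelling foot of a test platform

## Robot

A 6-joint arm with a two-finger parallel gripper is mounted at the origin on a cart in front of the work surface, level with it; the furniture and walls round the work are solid. World frame = base frame: x ahead of the robot, y to its left, z up, the work surface at z = 0. Lengths are in mm, angles in rad, forces in N, time in s.
With the tool pointing down it reaches from about 350 to 775 mm from the base axis. Payload 7.3 kg.
Tool frame: the origin (TCP) lies midway between the tips of the shut fingers; the grasp point (between the pads) lies 19 mm behind it; z points along the fingers, y is the line along which they close (so a half turn about z gives the same grasp; the last joint's range is limited). The gripper opens to 92 mm and grips with 3 to 60 N. Pads are 19 mm wide; open, the fingers measure 130 mm over their backs; the gripper's body (75 mm by 190 mm) begins 47 mm behind the grasp point.
Start: joints at [1.103, 0.342, 1.524, -0, 1.275, -0.146], TCP at [166.03, 498.075, 226.741] pointing down, gripper open.
Joint ranges: [-2.53, 2.53], [-0.77, 2.02], [0.04, 2.7], [-1, 4.14], [0.28, 2.66], [-3.11, 3.11]. Speed limits (rad/s): [2.57, 2.57, 3.14, 3.14, 3.14, 3.14].

## Interface

Orientations are given as [roll, pitch, yaw] about the fixed x, y, z axes, in that order (R = Rz(yaw) Ry(pitch) Rx(roll)).
In Python, from plant import readout, vision, order, models gives the robot as it stands. The module is installed in compiled form; this text tells all that it offers.
- The arm moves only by the tool step_arm, never from a script. Its argument "series" is text: rows parted by semicolons, each of 7 numbers parted by spaces: the gripper's target within -1 to 1 (shut at 1, half-way at 0, fully open at -1), then the shift along the tool's x, y, z each as a share of 80 mm, from -1 to 1, then the turn, a rotation vector about the tool's x, y, z each as a share of 2 pi rad, from -1 to 1. In form: jaw x y z ax ay az; .... A call has 1 to 20 rows; each row is the pose to reach, as a shift and turn from the pose commanded when the call began, along the tool's axes at that moment, turning the shorter way round; what a row does not reach only later rows make up. A row lasts 1/10 s, in which the tool goes at most 50 mm and 8.59 degrees, less where a joint would pass 70% of its speed; a pose out of reach is approached as far as the arm can. A call with a number of a shift or a turn outside -1 to 1 is refused whole. A call with a gripper value outside its range is refused whole. The fingers move at their own pace and stop on an object; the grip force is fixed at half the most. Time passes only in rows, so rows that repeat a pose let the fingers close. It gives the time, the measured TCP pose, the force, the opening and the grip force at its end, in the units of the state.
- readout.get_obs(): the state, without advancing time (a new reading comes with each control period).
- vision.capture(name): name is "scene" or "top" or "wrist"; returns a dict with "frame" (384x512x3 uint8, red, green, blue), "depth" (384x512 float32, mm along the optical axis (not along the pixel's ray), 0 where there is no reading), "fovy" (degrees; the focal length in pixels is half the picture's height over the tangent of half this angle, whatever the lens; pixels are square), "cx", "cy" (the principal point, pixels), "rvec" (rotation vector, rad) and "tvec" (3), from world to camera coordinates, as OpenCV has them; the wrist camera has in their place "mount" (4x4, takes a point from camera to tool coordinates, whose origin is the TCP and whose axes are the flange's). Camera axes: x right, y down, z forward; pixel columns grow to the right and rows downward; lengths in mm; the calibration is good to about 2 mm. A picture is of the moment at which its call begins: read the wrist's pose just before it.
- order.close_job(): hands the job in; it is judged then, once.
Trained networks look in a picture, given as the dict that the camera call returned (one of the last four; its "shot" number tells which), for a name from the list of things; names that differ only in an ending like _2 or _b are one class to them, and where a whole thing is asked for, a point or a joint stands for the part that bears it (a point fixed in the world has none). Each returns a list of dicts, best first, with "p" (0 to 1); they miss things now and then, are a little off and sometimes report something else, mostly with a low value. They report only what shows in the picture. A call takes as long as a camera call.
- models.look_for(picture, thing): "position" ([column, row] in pixels, amid what is visible of it).
- models.pinpoint(picture, thing): "position" ([column, row] in pixels: a listed point, or the origin of a listed thing).
The state is a dict: "time": time; "joint_positions": joint angles; "dq": joint speeds; "tau": joint torques, N m; "tool_pos": TCP position; "tcp_rot": TCP orientation; "contact_force": force on the tool from outside, world axes, zero at the start; "moment": the same for the moment, N m; "grip_width": finger opening in mm; "finger_force": force on a finger pad.
Only numpy, scipy, OpenCV 4.12 (cv2) and the standard library are available. Lean on these libraries where they do the work, as an engineer would, in place of code of your own. Each camera call takes 0.05 s, during which the arm holds its last target. There are 200 camera calls.

## Task

The front foot of the blue-legged test platform hangs in the air. Stand the steel bearing plate flat on the bench with its marked ring straight under the foot, then screw the foot down with the red square knob until it just bears on the plate: a light touch that you can feel, never forced. Let go of everything and leave the screwdriver and the tape roll alone.

Things in the scene. Friction and masses are not known exactly. Their poses are not given: they have to be found in the camera images.
- levelling_screw: vertical screw with the red knob on top and a round rubber foot (56 mm) below, turning as one. Origin on its axis, 47 mm below knob_grip; z up. Sinks 18 mm per turn (2.86 mm per rad). The foot's underside starts 11 to 17 mm above the bench, differing with hidden wear that no pose shows: feel for contact. It yields 1 mm per 8 N; 1 to 12 N on the plate is a light touch, over 20 N is forced
- knob_grip (a point): centre of the red square knob on the screw, 28 x 28 mm across flats, 30 mm tall, flats square to this point's x and y, which turn with it; z up. About 138 mm above the bench at first. Below it a steel collar 42 mm across, then the lug's top (37 mm below this point at first)
- knob (a joint): knob angle in rad, growing clockwise seen from above, which lowers the foot; starts between 0 and 0.4. No foot touches the plate before 1.4, all do by 3.4. Turning freely takes 0.06 to 0.09 N m and it stays where left; once the foot bears on the plate the torque rises by about 0.01 to 0.02 N m per newton on the foot (about 17 N per rad)
- platform: fixed test platform: aluminium deck 124 x 170 mm, top 100 mm above the bench, front edge 35 mm behind the screw axis, on two blue rear legs; a 44 mm wide lug at its front holds the screw. A transformer 47 mm tall stands on the deck 0.13 m behind the axis. Origin on the bench straight below the screw axis; x from the screw to the deck's rear, z up
- bearing_plate: loose steel plate 150 x 64 x 8 mm, 0.22 kg, with a thin black ring marking the foot's seat on top and an upright yellow grip at its other end. Origin on its underside straight below the ring's centre; x runs along the plate from the grip towards the ring, z up. The plate reaches 35 mm beyond the ring centre and 115 mm the other way
- plate_grip (a point): centre of the plate's yellow upright grip, 32 mm long along the plate, 16 mm thick across it, 42 mm tall; 32 mm above the plate's underside and 95 mm from the ring's centre, towards the plate's -x; axes as the plate's
- screwdriver: bystander: loose red-handled screwdriver, 194 mm long, lying at the rear of the bench
- tape_roll: bystander: loose blue tape roll, 64 mm across, 18 mm tall, lying flat at the front right

How it is judged:
By the outcome, as a careful person would: the job done as asked, in the order asked, and still so for the second after the job is handed in, with the robot touching nothing.
It also fails if it takes over 69 s, if anything falls off the work surface, if the arm or the gripper's body presses on something with over 40 N, if the wrist force passes 120 N, or if a joint passes its speed limit or range.

## Working session

There is one attempt and no reset: what is moved stays moved. The work goes in short steps, Python scripts to look and compute and a tool call to move; the robot and the scene stay as the last step left them, time stands still between calls to the robot, and variables do not carry over. Pictures are saved under pics/ and viewed, at most 10 in all, crops included, and the job is handed in when it is done.

Besides the shell and the picture viewer there is one more tool, called after ">>>" as name(argument=value, ...), one argument or row to a line, values as JSON. step_arm: Moves the arm, as the interface text tells. Shift numbers are shares of 80 mm and turn numbers shares of 2 pi rad, none past 1 either way. Its arguments: {"type":"object","properties":{"series":{"type":"string"}},"required":["series"]}

```bash
mkdir -p pics; cat > h.py <<'E'
import numpy as np, cv2
from scipy.spatial.transform import Rotation as R
from plant import readout, vision, order, models
def cam(name):
    o=readout.get_obs(); p=vision.capture(name)
    f=p["frame"].shape[0]/2/np.tan(np.radians(p["fovy"])/2)
    if "mount" in p:
        T=np.eye(4);T[:3,:3]=R.from_euler('xyz',o["tcp_rot"]).as_matrix();T[:3,3]=o["tool_pos"]
        M=T@np.array(p["mount"])
    else:
        W=np.eye(4);W[:3,:3]=R.from_rotvec(np.ravel(p["rvec"])).as_matrix();W[:3,3]=np.ravel(p["tvec"]);M=np.linalg.inv(W)
    return p,f,M
def ray(c,uv):
    p,f,M=c; d=M[:3,:3]@np.array([(uv[0]-p["cx"])/f,(uv[1]-p["cy"])/f,1]); return M[:3,3],d
def atz(c,uv,z):
    o,d=ray(c,uv); return o+d*(z-o[2])/d[2]
def atdepth(c,uv):
    p=c[0];u,v=int(round(uv[0])),int(round(uv[1])); o,d=ray(c,uv)
    return o+d*p["depth"][v,u]
def cloud(c):
    p,f,M=c; v,u=np.mgrid[:384,:512]; z=p["depth"]
    P=np.stack([(u-p["cx"])/f*z,(v-p["cy"])/f*z,z],-1)
    return P@M[:3,:3].T+M[:3,3]
def save(c,n): cv2.imwrite(f"pics/{n}.png",c[0]["frame"][...,::-1])
E
cat > a.py <<'E'
from h import *
np.set_printoptions(precision=1,suppress=True)
o=readout.get_obs();print({k:np.round(v,3) for k,v in o.items()})
ims=[]
for n in ("scene","top"):
    c=cam(n);ims.append(c[0]["frame"])
    for t,z in (("knob_grip",138),("levelling_screw",91),("platform",0),("bearing_plate",0),("plate_grip",32)):
        for r in models.pinpoint(c[0],t)[:2]:print(n,t,round(r["p"],2),np.array(r["position"]),atz(c,r["position"],z))
    for t in("tape_roll","screwdriver"):
        for r in models.look_for(c[0],t)[:1]:print(n,t,round(r["p"],2),np.array(r["position"]),atz(c,r["position"],10))
cv2.imwrite("pics/a.png",cv2.resize(np.vstack(ims),(400*1,600))[...,::-1]) 
cv2.imwrite("pics/scene.png",ims[0][...,::-1]);cv2.imwrite("pics/top.png",ims[1][...,::-1])
E
python3 a.py
```

```text
{'time': np.float64(0.0), 'joint_positions': array([ 1.1,  0.3,  1.5,  0. ,  1.3, -0.1]), 'dq': array([ 0., -0., -0.,  0., -0., -0.]), 'tau': array([  0. , -43.1, -24.4,   0.1,   0.1,  -0. ]), 'tool_pos': array([165.8, 497.7, 226.1]), 'tcp_rot': array([-3.1, -0. ,  2.8]), 'contact_force': array([ 0.3, -0. ,  0.2]), 'moment': array([0., 0., 0.]), 'finger_force': np.float64(0.0), 'grip_width': np.float64(91.522)}
scene knob_grip 0.59 [220.4 141.9] [548.7 197.8 138. ]
scene platform 0.62 [226.7 173.3] [561.  196.7   0. ]
scene bearing_plate 0.67 [280.2 231.8] [ 554.4 -120.1    0. ]
scene bearing_plate 0.55 [250.9 242.4] [ 461.3 -103.6    0. ]
scene plate_grip 0.65 [249.7 241.2] [ 447.3 -119.6   32. ]
scene tape_roll 0.56 [272.9 328.3] [ 357.4 -352.4   10. ]
scene screwdriver 0.81 [289.7 193.3] [671.7 -14.9  10. ]
top knob_grip 0.67 [179.5 176. ] [544.  201.1 138. ]
top levelling_screw 0.56 [181.4 174.7] [555.  201.6  91. ]
top levelling_screw 0.19 [178.5 175.5] [552.3 210.9  91. ]
top platform 0.75 [188.  179.8] [550.9 190.8   0. ]
top bearing_plate 0.86 [276.8 182.8] [ 543.7 -114.4    0. ]
top plate_grip 0.6 [279.5 212. ] [ 441.1 -120.8   32. ]
top tape_roll 0.54 [340.5 230.9] [ 380.3 -329.8   10. ]
```

View pics/scene.png

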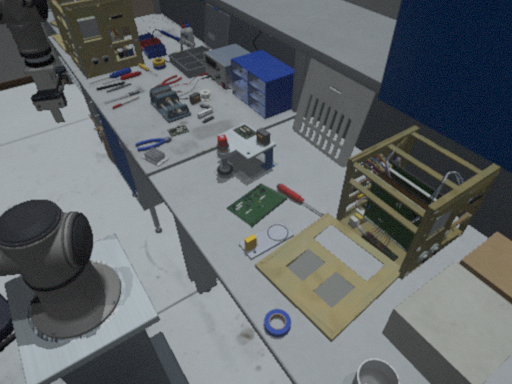

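View pics/top.png

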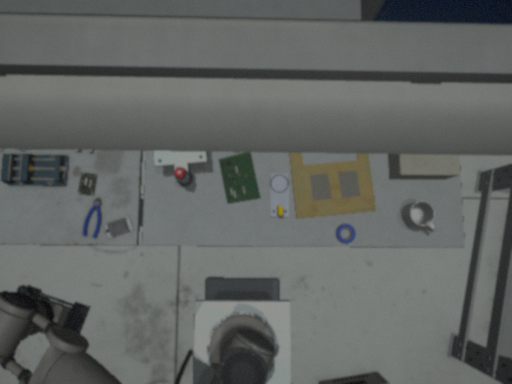

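The scene shows the knob at about (220,142), the plate's grip at (250,242) and its ring at (279,232). The tape at (277,322) and the screwdriver at (290,193) are both clear of the path. I'll start by squaring the tool.

>>> step_arm(
  series="-1 0 0 0 0 0 -0.051; -1 0 0 0 0 0 -0.051; -1 0 0 0 0 0 -0.051",
)

```text
time: 1.1
tool_pos: [166.0, 498.1, 226.8]
tcp_rot: [3.142, 0.0, -3.141]
contact_force: [-1.1, 0.3, -0.3]
grip_width: 91.5
finger_force: 0.0
```

>>> step_arm(
  series="-1 -1 -1 0 0 0 0; -1 -1 -1 0 0 0 0; -1 -1 -1 0 0 0 0",
)

```text
time: 1.4
tool_pos: [248.1, 415.5, 226.8]
tcp_rot: [-3.141, 0.001, 3.134]
contact_force: [-0.7, -0.2, -0.1]
grip_width: 91.8
finger_force: 0.0
```

>>> step_arm(
  series="-1 -1 -1 0 0 0 0; -1 -1 -1 0 0 0 0; -1 -1 -1 0 0 0 0",
)

```text
time: 1.7
tool_pos: [328.2, 335.5, 226.9]
tcp_rot: [-3.141, 0.001, 3.134]
contact_force: [-1.0, 0.7, -1.1]
grip_width: 91.5
finger_force: 0.0
```

>>> step_arm(
  series="-1 -1 -1 0 0 0 0; -1 -1 -1 0 0 0 0; -1 -1 -1 0 0 0 0",
)

```text
time: 2.0
tool_pos: [408.2, 255.6, 226.8]
tcp_rot: [-3.141, 0.001, 3.135]
contact_force: [-0.6, 0.9, -0.5]
grip_width: 91.9
finger_force: 0.0
```

>>> step_arm(
  series="-1 0 -1 0 0 0 0; -1 0 -1 0 0 0 0; -1 0 -1 0 0 0 0",
)

```text
time: 2.3
tool_pos: [405.2, 176.0, 226.8]
tcp_rot: [-3.141, -0.001, 3.135]
contact_force: [0.0, -0.4, 0.0]
grip_width: 91.7
finger_force: 0.0
```

>>> step_arm(
  series="-1 0 -1 0 0 0 0; -1 0 -1 0 0 0 0; -1 0 -1 0 0 0 0",
)

```text
time: 2.6
tool_pos: [405.4, 96.7, 226.9]
tcp_rot: [3.142, 0.0, 3.136]
contact_force: [0.5, 0.7, -0.7]
grip_width: 91.9
finger_force: 0.0
```

>>> step_arm(
  series="-1 0 -1 0 0 0 0; -1 0 -1 0 0 0 0; -1 0 -1 0 0 0 0",
)

```text
time: 2.9
tool_pos: [405.9, 16.9, 226.9]
tcp_rot: [3.142, 0.001, 3.137]
contact_force: [0.1, 0.9, -0.1]
grip_width: 91.6
finger_force: 0.0
```

>>> step_arm(
  series="-1 -0.5 -1 0 0 0 0; -1 -0.5 -1 0 0 0 0; -1 -0.5 -1 0 0 0 0; -1 -0.5 -1 0 0 0 0; -1 -0.5 -1 0 0 0 0",
)

```text
time: 3.4
tool_pos: [445.0, -60.5, 226.5]
tcp_rot: [3.14, -0.001, 3.141]
contact_force: [-0.7, -0.5, -0.2]
grip_width: 91.6
finger_force: 0.0
```

```bash
cat > b.py <<'E'
from h import *
np.set_printoptions(precision=1,suppress=True)
c=cam("wrist");save(c,"w1")
for t,z in (("bearing_plate",8),("plate_grip",32)):
    for r in models.pinpoint(c[0],t)[:2]:print(t,round(r["p"],2),np.array(r["position"]),atz(c,r["position"],z))
P=cloud(c);hsv=cv2.cvtColor(c[0]["frame"],cv2.COLOR_RGB2HSV)
m=(hsv[...,0]>18)&(hsv[...,0]<35)&(hsv[...,1]>120)&(P[...,2]>46)&(P[...,2]<60)
q=P[m];print("griptop",len(q),q.mean(0) if len(q) else 0,cv2.minAreaRect(q[:,:2].astype(np.float32)) if len(q) else 0)
o=readout.get_obs();print(o["tool_pos"],o["tcp_rot"],o["time"])
E
python3 b.py
```

```text
bearing_plate 0.91 [211.6 233.8] [ 539.1 -119.8    8. ]
bearing_plate 0.26 [ 26.3 108.3] [ 371.2 -341.     8. ]
plate_grip 0.71 [202.1 170.5] [ 444.6 -124.2   32. ]
griptop 368 [ 445.  -120.7   49.8] ((445.45318603515625, -121.2147445678711), (16.13292694091797, 31.325639724731445), 89.78579711914062)
[445.  -61.  226.8] [ 3.1  0.  -3.1] 3.55
```

View pics/w1.png

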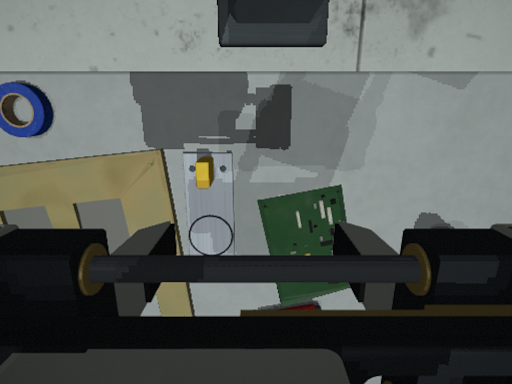

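The wrist view shows the grip at (202,172) and the ring at (211,235). The board edge is about 50 mm to the grip's left, so I'll narrow the jaws before descending.

>>> step_arm(
  series="0.1 0 -0.75 0 0 0 0; 0.1 0 -0.75 0 0 0 0; 0.1 0 -0.75 0.5 0 0 0; 0.1 0 -0.75 1 0 0 0; 0.1 0 -0.75 1 0 0 0; 0.1 0 -0.75 1 0 0 0",
)

```text
time: 4.15
tool_pos: [445.3, -121.8, 147.3]
tcp_rot: [3.141, -0.001, 3.14]
contact_force: [0.5, 0.4, 0.7]
grip_width: 48.4
finger_force: 0.0
```

```bash
sed -i 's/w1/w2/' b.py; python3 b.py
```

```text
bearing_plate 0.56 [254.9 263.2] [ 540.  -121.5    8. ]
plate_grip 0.64 [252.4 188.4] [ 445.9 -123.8   32. ]
griptop 548 [ 445.2 -121.7   49.9] ((445.4424133300781, -121.5182876586914), (30.89703369140625, 14.759530067443848), 0.2928464710712433)
[ 446.5 -122.5  148.7] [-3.1  0.   3.1] 4.3
```

>>> step_arm(
  series="0.15 0 0 0.5 0 0 0; 0.15 0 0 1 0 0 0; 0.15 0 0 1 0 0 0",
)

```text
time: 4.6
tool_pos: [443.2, -121.3, 64.5]
tcp_rot: [3.139, -0.006, 3.14]
contact_force: [-0.5, 0.0, 0.1]
grip_width: 38.9
finger_force: 0.0
```

>>> step_arm(
  series="0.15 0 0 0.3 0 0 0; 0.15 0 0 0.5 0 0 0; 0.15 0 0 0.64 0 0 0; 0.15 0 0 0.64 0 0 0; 1 0 0 0.64 0 0 0; 1 0 0 0.64 0 0 0; 1 0 0 0.64 0 0 0; 1 0 0 0.64 0 0 0; 1 0 0 0.64 0 0 0; 1 0 0 0.64 0 0 0",
)

```text
time: 5.6
tool_pos: [445.6, -122.3, 16.2]
tcp_rot: [-3.141, 0.001, 3.14]
contact_force: [-0.6, 1.4, 7.4]
grip_width: 15.8
finger_force: 29.9
```

>>> step_arm(
  series="1 0 0 -0.2 0 0 0; 1 0 0 -0.5 0 0 0; 1 0 0 -1 0 0 0; 1 0 0 -1 0 0 0",
)

```text
time: 6.0
tool_pos: [447.6, -123.4, 99.4]
tcp_rot: [-3.138, 0.007, 3.14]
contact_force: [-0.0, -0.6, -1.7]
grip_width: 16.0
finger_force: 29.9
```

>>> step_arm(
  series="1 0 0.3 -0.5 0 0 0; 1 0 0.65 -1 0 0 0; 1 0 1 -1 0 0 0; 1 0 1 -1 0 0 0",
)

```text
time: 6.4
tool_pos: [445.0, -39.9, 175.8]
tcp_rot: [3.141, 0.001, -3.14]
contact_force: [-0.5, 0.3, -2.5]
grip_width: 15.4
finger_force: 30.0
```

>>> step_arm(
  series="1 -0.3 0.5 -0.5 0 0 0; 1 -0.6 1 -0.9 0 0 0; 1 -0.6 1 -0.9 0 0 0",
)

```text
time: 6.7
tool_pos: [495.4, 39.4, 249.0]
tcp_rot: [3.141, 0.003, -3.141]
contact_force: [0.9, -1.3, -2.2]
grip_width: 15.7
finger_force: 30.0
```

>>> step_arm(
  series="1 0 0.5 0 0 0 0; 1 0 0.9 0 0 0 0; 1 0 0.9 0 0 0 0; 1 0 0.9 0 0 0 0; 1 0 0.9 0 0 0 0",
)

```text
time: 7.2
tool_pos: [493.3, 108.5, 246.6]
tcp_rot: [-3.141, -0.002, 3.14]
contact_force: [-0.0, 0.6, -2.1]
grip_width: 16.0
finger_force: 30.0
```

```bash
cat > k.py <<'E'
from h import *
import sys
np.set_printoptions(precision=1,suppress=True)
o=readout.get_obs();print(o["tool_pos"],o["tcp_rot"],o["time"],o["grip_width"])
for n in sys.argv[2:]:
    c=cam(n);save(c,sys.argv[1]+n)
    for t,z in (("knob_grip",138),("levelling_screw",91),("bearing_plate",8)):
        for r in models.pinpoint(c[0],t)[:1]:print(n,t,round(r["p"],2),np.array(r["position"]),atz(c,r["position"],z))
    P=cloud(c);hsv=cv2.cvtColor(c[0]["frame"],cv2.COLOR_RGB2HSV)
    red=((hsv[...,0]<8)|(hsv[...,0]>172))&(hsv[...,1]>130)&(np.hypot(P[...,0]-548,P[...,1]-198)<40)
    m=red&(abs(P[...,2]-np.percentile(P[...,2][red],90))<4) if red.any() else red
    q=P[m]
    if len(q)>5:
        print(n,"knobtop",len(q),q.mean(0),cv2.minAreaRect(q[:,:2].astype(np.float32)), "redmean",P[red].mean(0))
E
python3 k.py k1 wrist top scene
```

```text
[493.3 108.5 246.6] [-3.1 -0.   3.1] 7.2 16.03259116765921
wrist levelling_screw 0.94 [333.3 230.4] [555.3 199.   91. ]
wrist bearing_plate 0.72 [251.7 253.7] [628.3 103.9   8. ]
scene knob_grip 0.67 [219.3 141.9] [545.8 199.8 138. ]
scene levelling_screw 0.59 [225.8 149.9] [570.5 206.6  91. ]
scene knobtop 7 [556.  187.6 131.7] ((555.710205078125, 187.216552734375), (14.11701774597168, 2.9256255626678467), 1.3257404565811157) redmean [554.5 188.2 131.1]
```

View pics/k1wrist.png

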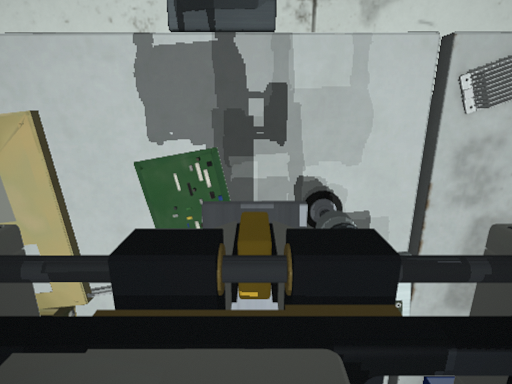

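The foot is visible at about (322,208), but the knob is hidden behind the fingers. I'll move ahead a little.

>>> step_arm(
  series="1 -0.5 -0.2 0 0 0 0; 1 -0.8 -0.3 0 0 0 0; 1 -0.8 -0.3 0 0 0 0; 1 -0.8 -0.3 0 0 0 0; 1 -0.8 -0.3 0 0 0 0",
)

```text
time: 8.3
tool_pos: [556.6, 85.9, 247.5]
tcp_rot: [3.141, -0.001, 3.141]
contact_force: [-0.8, -0.6, -2.0]
grip_width: 16.3
finger_force: 30.0
```

```bash
python3 k.py k2 wrist
```

```text
[556.6  85.9 247.5] [ 3.1 -0.   3.1] 8.3 16.326624930789777
wrist knob_grip 0.64 [378.2 187.8] [555.4 202.4 138. ]
wrist levelling_screw 0.57 [359.  175.8] [554.5 200.4  91. ]
wrist knobtop 755 [553.7 200.  152.5] ((554.6375122070312, 201.053466796875), (27.8376522064209, 27.941871643066406), 74.61015319824219) redmean [552.4 196.9 148.1]
```

View pics/k2wrist.png

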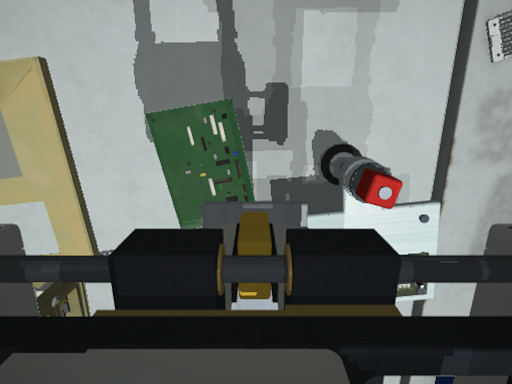

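The knob's top is at about (378,188). It measures 28 mm square at height 152 with its axis at (554.6, 201.0), matching the given sizes. I'll back off in front of the foot and set the plate down there.

>>> step_arm(
  series="1 0.5 0 0 0 0 0; 1 1 0 0 0 0 0; 1 1 0 0 0 0 0",
)

```text
time: 8.8
tool_pos: [472.3, 86.1, 247.2]
tcp_rot: [3.141, -0.005, 3.141]
contact_force: [0.7, -0.6, -2.5]
grip_width: 16.1
finger_force: 30.0
```

>>> step_arm(
  series="1 0.5 0 0 0 0 0; 1 1 0.45 0 0 0 0; 1 1 0.45 0 0 0 0",
)

```text
time: 9.1
tool_pos: [394.0, 123.7, 247.9]
tcp_rot: [3.14, -0.001, -3.141]
contact_force: [0.4, 0.4, -1.7]
grip_width: 15.9
finger_force: 30.0
```

>>> step_arm(
  series="1 0.1 0.5 0 0 0 0; 1 0.15 1 0.3 0 0 0; 1 0.15 1 0.8 0 0 0; 1 0.15 1 1 0 0 0; 1 0.15 1 1 0 0 0",
)

```text
time: 9.6
tool_pos: [384.6, 201.8, 165.8]
tcp_rot: [-3.14, -0.004, 3.141]
contact_force: [0.1, -0.3, -1.1]
grip_width: 16.0
finger_force: 30.0
```

>>> step_arm(
  series="1 0 0 0.5 0 0 0; 1 0 0 1 0 0 0; 1 0 0 1 0 0 0; 1 0 0 1 0 0 0",
)

```text
time: 10.0
tool_pos: [386.7, 201.9, 88.8]
tcp_rot: [3.141, 0.001, 3.14]
contact_force: [0.7, 0.5, -0.2]
grip_width: 15.8
finger_force: 30.0
```

>>> step_arm(
  series="1 0 0 0.4 0 0 0; 1 0 0 0.7 0 0 0; 1 0 0 0.7 0 0 0; 1 0 0 0.7 0 0 0",
)

```text
time: 10.4
tool_pos: [387.3, 202.3, 33.5]
tcp_rot: [3.141, 0.003, 3.14]
contact_force: [-0.8, 0.6, -1.6]
grip_width: 15.9
finger_force: 30.0
```

```bash
cat > e.py <<'E'
from h import *
o=readout.get_obs();print(o["tool_pos"],o["tcp_rot"],o["contact_force"],o["moment"],o["time"])
c=cam("wrist");P=cloud(c);print("bench z", np.median(P[60:150,300:340,2]))
save(c,"e")
for t in("bearing_plate","plate_grip"):
    for r in models.pinpoint(c[0],t)[:1]:print(t,r["p"],r["position"],atz(c,r["position"],8))
E
python3 e.py
```

```text
[387.26407881 202.25378995  33.49442121] [3.14056868e+00 2.96028904e-03 3.14014874e+00] [-0.84189221  0.61788395 -1.56571369] [0.04931255 0.09188442 0.0038158 ] 10.4
bench z -779.4875674402881
plate_grip 0.76 [253.3, 254.1] [410.49987021 201.23867501   8.        ]
```

>>> step_arm(
  series="1 0 0 0.1 0 0 0; 1 0 0 0.17 0 0 0; 1 0 0 0.21 0 0 0; 1 0 0 0.21 0 0 0; 0.4 0 0 0.21 0 0 0; 0.4 0 0 0.21 0 0 0; 0.4 0 0 0.21 0 0 0; 0.4 0 0 0.21 0 0 0; 1 0 0 0.21 0 0 0; 1 0 0 0.21 0 0 0; 1 0 0 0.21 0 0 0; 1 0 0 0.21 0 0 0; 1 0 0 0.21 0 0 0",
)

```text
time: 11.85
tool_pos: [385.6, 201.8, 14.6]
tcp_rot: [3.142, -0.0, 3.14]
contact_force: [-0.7, 0.2, -2.0]
grip_width: 15.5
finger_force: 30.0
```

```bash
sed 's/^    print/    print/;s/"w2"/"w3"/' b.py > b3.py; python3 b3.py; python3 k.py k3 scene
```

```text
plate_grip 0.91 [252.2 256.3] [387.3 200.3  32. ]
griptop 1115 [384.6 201.4  49.7] ((385.7689514160156, 201.3944854736328), (32.318641662597656, 15.989294052124023), 0.5164810419082642)
[385.6 201.8  14.7] [ 3.1 -0.   3.1] 12.0
[385.6 201.8  14.7] [ 3.1 -0.   3.1] 12.0 15.978342988033033
scene knob_grip 0.63 [219.3 141.2] [547.7 203.1 138. ]
scene levelling_screw 0.81 [226.4 151.4] [567.9 198.5  91. ]
scene bearing_plate 0.89 [206.9 180.3] [483.4 195.9   8. ]
scene knobtop 18 [552.4 195.2 153.4] ((553.884765625, 196.33749389648438), (23.18338394165039, 22.48544692993164), 72.86262512207031) redmean [551.4 193.2 147.7]
```

>>> step_arm(
  series="1 -0.15 0 0 0 0 0; 1 -0.35 0 0 0 0 0; 1 -0.55 -0.01 0 0 0 0; 1 -0.75 -0.01 0 0 0 0; 1 -0.88 -0.01 0 0 0 0; 1 -0.925 -0.01 0 0 0 0; 1 -0.925 -0.01 0 0 0 0; 1 -0.925 -0.01 0 0 0 0; 1 -0.925 -0.01 0 0 0 0",
)

```text
time: 13.1
tool_pos: [458.8, 200.9, 14.6]
tcp_rot: [-3.141, -0.001, 3.141]
contact_force: [-0.3, 0.7, -1.9]
grip_width: 15.8
finger_force: 30.0
```

```bash
python3 b3.py; python3 k.py k4 scene
```

```text
plate_grip 0.69 [249.9 253.5] [458.8 198.2  32. ]
griptop 1119 [457.8 200.5  49.7] ((458.8988037109375, 200.526123046875), (32.38841247558594, 16.011640548706055), 0.683479368686676)
[459.2 200.9  14.7] [-3.1 -0.   3.1] 13.25
[459.2 200.9  14.7] [-3.1 -0.   3.1] 13.25 15.853020366978932
scene knob_grip 0.72 [217.1 142. ] [539.8 203.4 138. ]
scene levelling_screw 0.56 [227.  152.4] [566.8 192.8  91. ]
scene bearing_plate 0.81 [229.4 170.2] [572.8 197.1   8. ]
scene knobtop 24 [551.6 195.1 152.9] ((553.349853515625, 196.53652954101562), (17.338451385498047, 22.295974731445312), 60.47820281982422) redmean [551. 192. 145.]
```

>>> step_arm(
  series="0.2 0 0 0 0 0 0; 0.2 0 0 0 0 0 0; 0.2 0 0 0 0 0 0; 0.2 0 0 0 0 0 0; 0.2 0 0 -0.4 0 0 0; 0.2 0 0 -1 0 0 0; 0.2 0 0 -1 0 0 0",
)

```text
time: 14.15
tool_pos: [463.1, 201.9, 99.9]
tcp_rot: [3.139, 0.01, 3.14]
contact_force: [-0.9, -1.1, -0.8]
grip_width: 36.5
finger_force: 0.0
```

>>> step_arm(
  series="-0.3 0 0 -0.5 0 0 0; -0.3 0 0 -1 0 0 0; -0.3 0 0 -1 0 0 0",
)

```text
time: 14.45
tool_pos: [462.4, 201.7, 179.4]
tcp_rot: [3.139, 0.01, 3.14]
contact_force: [-0.2, 0.2, -1.0]
grip_width: 56.2
finger_force: 0.0
```

>>> step_arm(
  series="-0.3 0 0 -0.5 0 0 0; -0.3 0 0 -0.8 0 0 0; -0.3 -0.5 0 -0.8 0 0 0; -0.3 -0.9 0 -0.8 0 0 0; -0.3 -0.9 0 -0.8 0 0 0; -0.3 -0.9 0 -0.8 0 0 0; -0.3 -0.9 0 -0.8 0 0 0",
)

```text
time: 15.15
tool_pos: [530.5, 200.8, 237.9]
tcp_rot: [-3.141, -0.002, 3.14]
contact_force: [1.0, -0.4, 0.4]
grip_width: 59.7
finger_force: 0.0
```

```bash
python3 k.py k5 wrist; cat > pl.py <<'E'
from h import *
import sys
# plate pose from grip-top cloud and front edge/side edges at z~8
c=cam("wrist");P=cloud(c);hsv=cv2.cvtColor(c[0]["frame"],cv2.COLOR_RGB2HSV)
m=(hsv[...,0]>18)&(hsv[...,0]<35)&(hsv[...,1]>120)&(P[...,2]>40)&(P[...,2]<60)&(abs(P[...,1]-201)<40)
q=P[m];print(len(q),cv2.minAreaRect(q[:,:2].astype(np.float32)) if len(q)>5 else 0)
m=(P[...,2]>5)&(P[...,2]<11)&(abs(P[...,1]-201)<60)&(P[...,0]>400)&(P[...,0]<620)
q=P[m];print(len(q),q.min(0),q.max(0),cv2.minAreaRect(q[:,:2].astype(np.float32)))
E
python3 pl.py
```

```text
[530.5 200.8 237.9] [-3.1 -0.   3.1] 15.15 59.669776241316214
wrist knob_grip 0.62 [254.7 221. ] [558.5 200.8 138. ]
wrist levelling_screw 0.7 [254.7 202.4] [555.4 200.9  91. ]
wrist knobtop 739 [552.9 201.5 152.5] ((554.2075805664062, 201.77420043945312), (27.53506088256836, 27.69242286682129), 73.87742614746094) redmean [550.4 201.6 149.2]
362 ((460.2677307128906, 200.57249450683594), (13.827485084533691, 29.7677001953125), 89.7591552734375)
3412 [440.31220129 168.90621432   5.20963468] [589.36733309 233.07493061  10.96301101] ((514.8518676757812, 200.98501586914062), (64.02872467041016, 148.98251342773438), 89.86614990234375)
```

View pics/k5wrist.png

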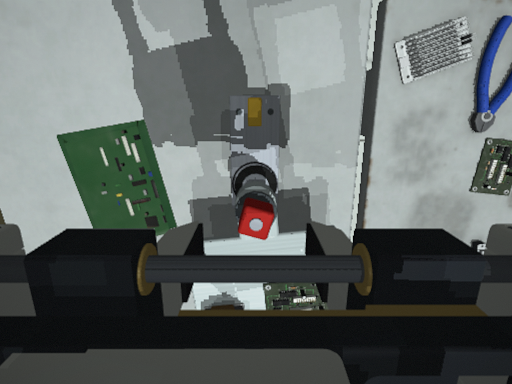

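The knob is at (255,221) and the plate lies under the foot. The plate's rectangle puts the ring at (554.8, 201.1), and the knob axis is (554.4, 201.5), so they line up. Now to grip the knob, turned 0.275 rad.

>>> step_arm(
  series="-0.3 -0.15 0.01 0 0 0 0.02; -0.3 -0.3 0.01 0.3 0 0 0.044; -0.3 -0.3 0.01 0.7 0 0 0.044; -0.3 -0.3 0.01 0.9 0 0 0.044; -0.3 -0.3 0.01 0.9 0 0 0.044; -0.3 -0.3 0.01 0.9 0 0 0.044",
)

```text
time: 16.0
tool_pos: [555.8, 201.7, 167.4]
tcp_rot: [3.141, 0.001, 2.864]
contact_force: [0.4, -0.7, 0.2]
grip_width: 59.4
finger_force: 0.0
```

```bash
python3 k.py k6 wrist
```

```text
[555.8 201.7 167.4] [3.1 0.  2.9] 16.0 59.43808881395566
wrist knob_grip 0.63 [256.1 220.5] [556.  202.4 138. ]
wrist levelling_screw 0.76 [253.6 197.5] [553.7 201.2  91. ]
wrist bearing_plate 0.63 [225.5  84.6] [454.9 199.7   8. ]
wrist knobtop 1431 [553.1 202.1 152.6] ((554.4051513671875, 201.664306640625), (27.38620376586914, 27.79216194152832), 73.7040023803711) redmean [550.6 202.8 149.6]
```

>>> step_arm(
  series="-0.3 0.015 0 0.25 0 0 0; -0.3 0.015 0 0.5 0 0 0; -0.3 0.015 0 0.5 0 0 0; 1 0.015 0 0.5 0 0 0; 1 0.015 0 0.5 0 0 0; 1 0.015 0 0.5 0 0 0; 1 0.015 0 0.5 0 0 0; 1 0.015 0 0.5 0 0 0; 1 0.015 0 0.5 0 0 0; 1 0.015 0 0.5 0 0 0",
)

```text
time: 17.2
tool_pos: [554.8, 202.1, 127.3]
tcp_rot: [3.141, 0.001, 2.864]
contact_force: [0.2, 1.2, 3.7]
grip_width: 27.6
finger_force: 30.0
```

```bash
cat > s.py <<'E'
from plant import readout
import numpy as np
np.set_printoptions(precision=3,suppress=True)
o=readout.get_obs();print(o["time"],o["tool_pos"],o["tcp_rot"],"F",o["contact_force"],"M",o["moment"],o["grip_width"],"q6",o["joint_positions"][5],"tau6",o["tau"][5])
E
python3 s.py
```

```text
17.2 [554.846 202.132 127.343] [3.141 0.001 2.864] F [0.191 1.203 3.733] M [ 0.136  0.024 -0.018] 27.590393557244003 q6 -1.0736516428951548 tau6 -0.028947527753189206
```

>>> step_arm(
  series="1 0 0 0.005 0 0 0.02; 1 0 0 0.009 0 0 0.04; 1 0 0 0.014 0 0 0.06; 1 0 0 0.018 0 0 0.08; 1 0 0 0.023 0 0 0.1; 1 0 0 0.027 0 0 0.12; 1 0 0 0.032 0 0 0.14; 1 0 0 0.036 0 0 0.16",
)

```text
time: 18.0
tool_pos: [555.5, 202.8, 124.5]
tcp_rot: [3.138, -0.001, 1.853]
contact_force: [2.1, 3.7, 2.7]
grip_width: 28.3
finger_force: 30.0
```

```bash
python3 s.py
```

```text
18.0 [555.485 202.829 124.51 ] [ 3.138 -0.001  1.853] F [2.115 3.749 2.744] M [ 0.636 -0.295  0.042] 28.285634500423726 q6 -0.06336959208652598 tau6 -1.6031661629676819
```

>>> step_arm(
  series="1 0 0 0.0023 0 0 0.01; 1 0 0 0.0045 0 0 0.02",
)

```text
time: 18.2
tool_pos: [555.6, 202.9, 124.2]
tcp_rot: [3.138, -0.001, 1.73]
contact_force: [2.7, 5.5, 2.5]
grip_width: 27.8
finger_force: 30.0
```

```bash
python3 s.py
```

```text
18.2 [555.612 202.865 124.154] [ 3.138 -0.001  1.73 ] F [2.689 5.485 2.467] M [ 0.7   -0.347  0.068] 27.755541751794276 q6 0.05980534656843613 tau6 -0.7340849004685879
```

```bash
cat > s.py <<'E'
from plant import readout,vision
import numpy as np
np.set_printoptions(precision=3,suppress=True)
L=[]
for i in range(4):
    o=readout.get_obs();L.append(np.r_[o["contact_force"],o["moment"],o["tau"][5]])
    if i<3: vision.capture("top")
L=np.array(L);print(round(o["time"],2),o["tool_pos"],"yaw",round(o["tcp_rot"][2],3),"mean",L.mean(0),"Mz",L[:,5],round(o["grip_width"],1),"q6",round(o["joint_positions"][5],3))
E
python3 s.py
```

```text
18.35 [555.594 202.832 124.148] yaw 1.734 mean [ 2.975  4.671  2.546  0.755 -0.417 -0.034 -0.061] Mz [ 0.068 -0.027 -0.109 -0.067] 28.1 q6 0.056
```

>>> step_arm(
  series="1 0 0 0.0023 0 0 0.01; 1 0 0 0.0045 0 0 0.02",
)

```text
time: 18.55
tool_pos: [555.7, 202.9, 123.8]
tcp_rot: [3.138, -0.002, 1.606]
contact_force: [3.1, 5.5, 1.5]
grip_width: 27.5
finger_force: 30.0
```

```bash
python3 s.py
```

```text
18.7 [555.704 202.853 123.774] yaw 1.608 mean [ 3.129  4.768  2.148  0.812 -0.543 -0.016 -0.094] Mz [ 0.047  0.004 -0.054 -0.061] 27.4 q6 0.182
```

>>> step_arm(
  series="1 0 0 0.0023 0 0 0.01; 1 0 0 0.0045 0 0 0.02",
)

```text
time: 18.9
tool_pos: [555.8, 202.9, 123.4]
tcp_rot: [3.138, -0.002, 1.481]
contact_force: [3.7, 4.6, 1.9]
grip_width: 28.0
finger_force: 30.0
```

```bash
python3 s.py
```

```text
19.05 [555.8   202.887 123.428] yaw 1.482 mean [ 3.91   4.693  1.877  0.808 -0.582 -0.02  -0.093] Mz [-0.02   0.049 -0.053 -0.056] 28.0 q6 0.308
```

>>> step_arm(
  series="1 0 0 0.0023 0 0 0.01; 1 0 0 0.0045 0 0 0.02",
)

```text
time: 19.25
tool_pos: [555.9, 202.8, 123.1]
tcp_rot: [3.138, -0.003, 1.355]
contact_force: [4.1, 4.3, 1.9]
grip_width: 27.5
finger_force: 30.0
```

```bash
python3 s.py
```

```text
19.4 [555.953 202.846 123.075] yaw 1.357 mean [ 3.808  4.858  1.654  0.807 -0.655 -0.031 -0.093] Mz [ 0.034 -0.004 -0.076 -0.078] 28.1 q6 0.433
```

>>> step_arm(
  series="1 0 0 0.0018 0 0 0.008; 1 0 0 0.0032 0 0 0.014; 1 0 0 0.0038 0 0 0.017; 1 0 0 0.0043 0 0 0.019; 1 0 0 0.0045 0 0 0.02",
)

```text
time: 19.9
tool_pos: [556.0, 202.8, 122.7]
tcp_rot: [3.138, -0.003, 1.231]
contact_force: [4.3, 4.6, 1.5]
grip_width: 28.2
finger_force: 30.0
```

```bash
python3 s.py
```

```text
20.05 [556.069 202.807 122.727] yaw 1.232 mean [ 4.386  4.351  1.408  0.792 -0.7    0.029  0.055] Mz [ 0.073 -0.01   0.042  0.012] 27.6 q6 0.558
```

>>> step_arm(
  series="1 0 0 0.0009 0 0 0.004; 1 0 0 0.0018 0 0 0.008; 1 0 0 0.0027 0 0 0.012; 1 0 0 0.0036 0 0 0.016; 1 0 0 0.0045 0 0 0.02",
)

```text
time: 20.55
tool_pos: [556.2, 202.8, 122.4]
tcp_rot: [3.139, -0.004, 1.105]
contact_force: [5.0, 4.1, 2.1]
grip_width: 27.7
finger_force: 30.0
```

```bash
python3 s.py
```

```text
20.7 [556.188 202.772 122.386] yaw 1.106 mean [ 4.763  4.15   1.732  0.743 -0.782  0.006 -0.017] Mz [ 0.066 -0.031  0.021 -0.032] 28.4 q6 0.684
```

```bash
cat > r.py <<'E'
from plant import readout
o=readout.get_obs();print(round(o["time"],2),"Mz",round(o["moment"][2],3),"F",o["contact_force"].round(1),"yaw",round(o["tcp_rot"][2],3),"z",round(o["tool_pos"][2],1),"q6",round(o["joint_positions"][5],2),"tau6",round(o["tau"][5],3))
E
```

>>> step_arm(
  series="1 0 0 0.0018 0 0 0.008",
)

```text
time: 20.8
tool_pos: [556.2, 202.7, 122.2]
tcp_rot: [3.139, -0.004, 1.055]
contact_force: [5.1, 3.8, 1.5]
grip_width: 27.6
finger_force: 30.0
```

```bash
python3 r.py
```

```text
20.8 Mz 0.076 F [5.1 3.8 1.5] yaw 1.055 z 122.2 q6 0.73 tau6 -1.05
```

>>> step_arm(
  series="1 0 0 0.0018 0 0 0.008",
)

```text
time: 20.9
tool_pos: [556.3, 202.7, 122.1]
tcp_rot: [3.139, -0.004, 1.003]
contact_force: [4.8, 3.7, 0.6]
grip_width: 27.5
finger_force: 30.0
```

```bash
python3 r.py
```

```text
20.9 Mz 0.058 F [4.8 3.7 0.6] yaw 1.003 z 122.1 q6 0.79 tau6 -0.623
```

>>> step_arm(
  series="1 0 0 0.0018 0 0 0.008",
)

```text
time: 21.0
tool_pos: [556.3, 202.8, 122.0]
tcp_rot: [3.139, -0.004, 0.953]
contact_force: [5.6, 4.1, 1.9]
grip_width: 28.1
finger_force: 30.0
```

```bash
python3 r.py
```

```text
21.0 Mz 0.091 F [5.6 4.1 1.9] yaw 0.953 z 122.0 q6 0.84 tau6 -0.578
```

>>> step_arm(
  series="1 0 0 0.0018 0 0 0.008",
)

```text
time: 21.1
tool_pos: [556.4, 202.7, 121.8]
tcp_rot: [3.139, -0.004, 0.903]
contact_force: [5.2, 4.9, 0.9]
grip_width: 27.8
finger_force: 30.0
```

```bash
python3 r.py
```

```text
21.1 Mz 0.144 F [5.2 4.9 0.9] yaw 0.903 z 121.8 q6 0.89 tau6 -0.561
```

>>> step_arm(
  series="1 0 0 0.0018 0 0 0.008",
)

```text
time: 21.2
tool_pos: [556.4, 202.7, 121.7]
tcp_rot: [3.139, -0.005, 0.853]
contact_force: [6.0, 4.2, 1.0]
grip_width: 27.8
finger_force: 30.0
```

```bash
python3 r.py
```

```text
21.2 Mz 0.081 F [6.  4.2 1. ] yaw 0.853 z 121.7 q6 0.94 tau6 -0.544
```

>>> step_arm(
  series="1 0 0 0.0018 0 0 0.008",
)

```text
time: 21.3
tool_pos: [556.4, 202.7, 121.6]
tcp_rot: [3.139, -0.005, 0.803]
contact_force: [5.6, 4.8, 1.4]
grip_width: 27.5
finger_force: 30.0
```

```bash
python3 r.py
```

```text
21.3 Mz 0.155 F [5.6 4.8 1.4] yaw 0.803 z 121.6 q6 0.99 tau6 -0.526
```

>>> step_arm(
  series="1 0 0 0.0014 0 0 0.0064",
)

```text
time: 21.4
tool_pos: [556.5, 202.6, 121.5]
tcp_rot: [3.139, -0.005, 0.762]
contact_force: [6.2, 2.7, 1.1]
grip_width: 27.5
finger_force: 30.0
```

```bash
python3 r.py
```

```text
21.4 Mz 0.152 F [6.2 2.7 1.1] yaw 0.762 z 121.5 q6 1.03 tau6 -0.289
```

>>> step_arm(
  series="1 0 0 0.0014 0 0 0.0064",
)

```text
time: 21.5
tool_pos: [556.5, 202.6, 121.4]
tcp_rot: [3.139, -0.005, 0.723]
contact_force: [5.6, 3.9, 1.6]
grip_width: 27.8
finger_force: 30.0
```

```bash
python3 r.py
```

```text
21.5 Mz 0.138 F [5.6 3.9 1.6] yaw 0.723 z 121.4 q6 1.07 tau6 -0.358
```

>>> step_arm(
  series="1 0 0 0.0014 0 0 0.0064",
)

```text
time: 21.6
tool_pos: [556.5, 202.6, 121.3]
tcp_rot: [3.14, -0.005, 0.682]
contact_force: [6.2, 3.1, 0.9]
grip_width: 27.8
finger_force: 30.0
```

```bash
python3 r.py
```

```text
21.6 Mz 0.15 F [6.2 3.1 0.9] yaw 0.682 z 121.3 q6 1.11 tau6 -0.349
```

>>> step_arm(
  series="1 0 0 0.0014 0 0 0.0064",
)

```text
time: 21.7
tool_pos: [556.6, 202.5, 121.1]
tcp_rot: [3.14, -0.005, 0.642]
contact_force: [6.2, 3.8, 1.1]
grip_width: 27.8
finger_force: 30.0
```

```bash
python3 r.py
```

```text
21.7 Mz 0.231 F [6.2 3.8 1.1] yaw 0.642 z 121.1 q6 1.15 tau6 -0.333
```

>>> step_arm(
  series="1 0 0 0.0014 0 0 0.0064",
)

```text
time: 21.8
tool_pos: [556.6, 202.5, 121.1]
tcp_rot: [3.14, -0.005, 0.602]
contact_force: [6.7, 3.5, 0.7]
grip_width: 27.8
finger_force: 30.0
```

```bash
python3 r.py; python3 s.py
```

```text
21.8 Mz 0.203 F [6.7 3.5 0.7] yaw 0.602 z 121.1 q6 1.19 tau6 -0.318
21.95 [556.596 202.507 121.05 ] yaw 0.603 mean [ 6.468  3.152  0.889  0.533 -0.906  0.063  0.04 ] Mz [ 0.203  0.109 -0.018 -0.043] 27.5 q6 1.187
```

The torque rose steadily from 0.07 to about 0.21 N m over 0.35 rad. That means the foot bears on the plate with about 6 N, so I'll release and rise.

>>> step_arm(
  series="0 0 0 0 0 0 0; -0.3 0 0 0 0 0 0; -0.3 0 0 0 0 0 0; -0.3 0 0 0 0 0 0; -0.3 0 0 0 0 0 0; -0.3 0 0 0 0 0 0; -0.3 0 0 -0.3 0 0 0; -0.3 0 0 -0.7 0 0 0; -0.3 0 0 -1 0 0 0; -0.3 0 0 -1 0 0 0",
)

```text
time: 22.95
tool_pos: [556.3, 202.3, 204.1]
tcp_rot: [3.139, -0.007, 0.602]
contact_force: [-0.1, -0.7, 0.2]
grip_width: 59.9
finger_force: 0.0
```

>>> step_arm(
  series="-0.3 0 0 -0.4 0 0 0; -0.3 0 0 -0.6 0 0 0.02; -0.3 0 0 -0.6 0 0 0; -0.3 0 0 -0.6 0 0 0; -0.3 0 0 -0.6 0 0 0; -0.3 0 0 -0.6 0 0 0",
)

```text
time: 23.55
tool_pos: [554.1, 201.8, 247.2]
tcp_rot: [-3.141, 0.002, 0.6]
contact_force: [-0.6, 0.6, -0.7]
grip_width: 59.8
finger_force: 0.0
```

```bash
python3 k.py k8 wrist scene; python3 pl.py; python3 s.py
```

```text
[554.1 201.8 247.2] [-3.1  0.   0.6] 23.55 59.83100222060924
wrist knob_grip 0.8 [257.7 186.7] [556.4 199.8 138. ]
wrist levelling_screw 0.96 [253.  173.8] [555.4 204.7  91. ]
wrist knobtop 725 [556.6 202.4 146.1] ((555.7944946289062, 202.0512237548828), (27.57257080078125, 26.853408813476562), 34.79258346557617) redmean [558.  203.5 144.5]
scene knob_grip 0.72 [223.8 141.1] [559.8 195.2 138. ]
scene levelling_screw 0.58 [224.8 154.1] [556.2 189.1  91. ]
scene bearing_plate 0.73 [227.2 169.3] [569.1 205.6   8. ]
scene knobtop 24 [552.9 193.1 145.8] ((553.7630615234375, 195.5080108642578), (19.899917602539062, 22.294607162475586), 47.1794548034668) redmean [551.8 192.5 140. ]
304 ((461.6823425292969, 201.12109375), (15.342950820922852, 31.82861328125), 89.76205444335938)
2008 [441.31639613 168.7325331    5.55534987] [580.24979119 232.58666965  10.9661053 ] ((510.782958984375, 200.65940856933594), (138.93527221679688, 63.8523063659668), 0.001985454699024558)
24.15 [554.492 201.877 248.303] yaw 0.602 mean [ 0.125 -0.151 -0.408 -0.075  0.109 -0.002  0.002] Mz [-0.016 -0.009  0.025 -0.008] 59.6 q6 1.188
```

View pics/k8wrist.png

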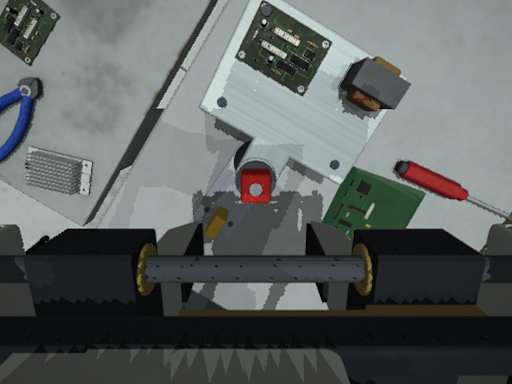

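The knob at (256,187) has sunk 6.4 mm and stays at its angle. The plate is in place under the foot, and the arm is clear of everything.

```bash
python3 -c "
from plant import order
print(order.close_job())"
```

```text
the job is handed in; nothing more can be done
None
```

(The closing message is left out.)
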